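Draw the drip pan out from under the injectors with the pull hook

ROBOT

A 6-joint arm with a two-finger parallel gripper is mounted at the origin on the work surface. World frame = base frame: x ahead of the robot, y to its left, z up, the work surface at z = 0. Lengths are in m, angles in rad, forces in N, time in s.
With the tool pointing down it reaches from about 0.35 to 0.975 m from the base axis. Payload 7.1 kg.
Tool frame: the origin (TCP) lies at the very end of the fingers, on their centre line; the grasp point (between the pads) lies 19 mm behind it; z points along the fingers, y is the direction in which the jaws open and shut (so a half turn about z gives the same grasp; the last joint's range is limited). The gripper opens to 88 mm and grips with 3 to 60 N. Pads are 20 mm wide; open, the fingers measure 115 mm over their backs; the gripper's body (75 mm by 178 mm) begins 61 mm behind the grasp point.
Start: joints at [1.237, 0.423, 1.63, -0, 1.089, -0.019], TCP at [0.193, 0.594, 0.223] pointing down, gripper open.
Joint ranges: [-3, 3], [-0.9, 2.11], [0.09, 2.58], [-1.31, 4.45], [0.11, 2.69], [-2.54, 2.54]. Speed limits (rad/s): [2.39, 2.39, 3.01, 3.14, 3.14, 3.14].

INTERFACE

Orientations are given as [roll, pitch, yaw] about the fixed x, y, z axes, in that order (R = Rz(yaw) Ry(pitch) Rx(roll)).
In Python, from station import manip gives the robot as it stands.
- The arm moves only by the shell command python3 -m pendant 'ROWS' [FORCE]. ROWS is JSON, a list of rows, each an object of numbers: "rx", "ry", "rz": the turn, a rotation vector about the tool's x, y, z in rad; "tx", "ty", "tz": the shift along the tool's x, y, z in m; "gripper": the closure in counts, from 0 (fully open) to 255 (shut). In form: [{"rx": .., "ry": .., "rz": .., "tx": .., "ty": .., "tz": .., "gripper": ..}, ...]. A call has 1 to 20 rows; each row is the pose to reach, as a shift and turn from the pose commanded when the call began, along the tool's axes at that moment; what a row does not reach only later rows make up. A row lasts 1/8 s, in which the tool goes at most 62.5 mm and 10.7 degrees, less where a joint would pass 70% of its speed; a pose out of reach is approached as far as the arm can. A call with a gripper value outside its range is refused whole. The fingers move at their own pace and stop on an object; FORCE is the grip in N (left out, the last holds). Time passes only in rows, so rows that repeat a pose let the fingers close. It gives the time, the measured TCP pose, the force and the opening at its end, in the units of the state.
- manip.sense(): the state, without advancing time (a new reading comes with each control period).
- manip.camera(name): name is "scene" or "top"; returns (picture, depth): 400x640x3 uint8, red, green, blue; 400x640 float32, m along the optical axis (not along the pixel's ray), 0 where there is no reading.
- manip.get_calibration(name): a dict with "vfov" (degrees; the focal length in pixels is half the picture's height over the tangent of half this angle, whatever the lens; pixels are square), "cx", "cy" (the principal point, pixels), "D" ([k1, k2, p1, p2, k3] as OpenCV has them; the pictures are not rectified), "cam_to_world" (4x4, takes a point from camera to world coordinates). Camera axes: x right, y down, z forward; pixel columns grow to the right and rows downward; lengths in m; the calibration is good to about 2 mm. A picture is of the moment at which its call begins. get_calibration takes no time and is no camera call.
- manip.finish_job(): hands the job in, once; it reports no verdict.
The state is a dict: "clock": time; "joints": joint angles; "qvel": joint speeds; "effort": joint torques, N m; "position": TCP position; "eef_rot": TCP orientation; "contact_force": force on the tool from outside, world axes, zero at the start; "wrist_torque": the same for the moment, N m; "opening": finger opening in m.
Only numpy, scipy, OpenCV 4.12 (cv2) and the standard library are available. Lean on these libraries where they do the work, as an engineer would, in place of code of your own. Each camera call takes 0.05 s, during which the arm holds its last target.

TASK

The drip pan of the two middle injectors has been pushed too far back under the clamp bed. Take the pull hook, catch its bent-down end inside the pan's wire loop handle and gently draw the pan towards you along the bench until the whole pan stands clear in front of the clamp blocks, without bumping the bed and without touching the pan with the gripper. Then unhook it, set the hook down on the bench clear of the pan, and leave everything else where it is.

Things in the scene. Friction and masses are not known exactly. Their poses are not given: they have to be found in the camera images.
- hook: Pull hook, loose, 0.16 kg: black bar grip 104 long (x), 26 wide (y), 40 high; from it a level steel blade 20 wide, 4 thick (underside 33 above the grip's underside) runs along +x and ends in a bend straight down. Stands upright by itself on grip and bent end. Origin: centre of the grip's underside; z up. Centre of mass about 30 ahead of the origin. Starts left or right of the bed's middle.
- hook_tip (a point): Middle of the lower edge of the hook's bent-down end, 138 ahead of the hook's origin and level with the grip's underside. The bent end is a plate 4 thick (x 136 to 140 in the hook's frame), 20 wide, reaching from the blade straight down to this edge.
- pan: Stainless drip pan, loose, 0.28 to 0.56 kg, open tray standing on the bench: 76 deep (x), 150 wide (y), 40 high, walls 3 thick. Origin: foot of the middle of its near wall, outside; the tray reaches from x = 0 to +76 and y -75 to +75; +x points away from the robot, in under the bed. A wire loop handle stands out level from the near wall.
- pan_loop (a point): Centre of the clear opening of the pan's loop handle, 17.5 before the near wall, 22 above the bench (height of the wire's centre). The loop is 6 mm round wire: cross bar at x = -38, side bars at y = -31 and +31 (pan's frame); clear opening 35 (x) by 56 (y), bare bench below.
- pan_rear_left (a point): Rear left lower corner of the pan (x = +76, y = +75 in the pan's frame).
- pan_rear_right (a point): Rear right lower corner of the pan (x = +76, y = -75 in the pan's frame).
- bed: Injector clamp bed, fixed: end plates 16 thick, 90 deep, 190 high at y = -240 and +240 (feet 90 deep, 50 wide); two 16 mm steel bars at x = -18 and +18, 148 above the bench, carry four black clamp blocks at y = -165, -65, 65, 165, each 60 deep, 56 wide, 118 to 178 above the bench, with upright injectors up to 300 high. Origin: on the bench under its middle; +x away from the robot, +y left.
- bed_front (a point): Point on the bench under the plane of the clamp blocks' front faces, 30 before the bed's origin, on its middle line. What is before this plane (towards the robot, across the bed's whole width) is clear of the blocks.
- bed_nozzles (a point): Middle of the bed at the height of the nozzle tips, 90 above the bench. The nozzles, 18 mm round, hang below the middle of each clamp block (y = -165, -65, 65, 165) from 118 down to 90; the space below and between them is free.
- wrench: Bystander: a loose steel open-ended wrench, 190 long, lying on the bench left or right of the bed's middle (the other side from the hook). Leave it alone.
- spare_block: Bystander: a loose black clamp block with a bore, 60 x 56 x 60 high, on the left of the bench. Origin at the centre of its underside. Leave it alone.
- jar: Bystander: a closed amber glass jar, 60 in diameter, 85 high, on the right of the bench. Origin at the centre of its underside. Leave it alone.
Things that resemble listed ones, but are neither listed nor needed, are in the scene too. Of the things that look like the pan, the smaller one is meant. Of the things that look like the hook, the larger one is meant.

How it is judged:
By the outcome, as a careful person would: the job done as asked, in the order asked, and still so for the second after the job is handed in, with the robot touching nothing.
It also fails if it takes over 58 s, if anything falls off the work surface, if the arm or the gripper's body presses on something with over 40 N, if the wrist force passes 120 N, or if a joint passes its speed limit or range.

## Working session

There is one attempt and no reset: what is moved stays moved. The work goes in short steps, Python scripts to look and compute and a shell command to move; the robot and the scene stay as the last step left them, time stands still between calls to the robot, and variables do not carry over. Pictures are saved under pics/ and viewed, and the job is handed in when it is done.

```bash
ls; mkdir -p pics; cat > h.py <<'E'
import numpy as np, cv2
from station import manip
def cap(tag):
    out={}
    for n in ("scene","top"):
        p,d=manip.camera(n); np.savez(f"{tag}_{n}.npz",p=p,d=d)
        cv2.imwrite(f"pics/{tag}_{n}.png",p[:,:,::-1]); out[n]=(p,d)
    return out
def cal(n):
    c=manip.get_calibration(n); f=200/np.tan(np.radians(c["vfov"])/2)
    K=np.array([[f,0,c["cx"]],[0,f,c["cy"]],[0,0,1]]); return K,np.array(c["D"],float),np.array(c["cam_to_world"])
def rays(n,uv):
    K,D,T=cal(n); q=cv2.undistortPoints(np.array(uv,float).reshape(-1,1,2),K,D).reshape(-1,2)
    return T[:3,3],np.c_[q,np.ones(len(q))]@T[:3,:3].T
def onz(n,uv,z):
    o,r=rays(n,uv); z=np.broadcast_to(z,len(r)); return o+r*((z-o[2])/r[:,2])[:,None]
def depthpt(n,uv,d):
    o,r=rays(n,uv); uv=np.array(uv,int).reshape(-1,2); return o+r*d[uv[:,1],uv[:,0]][:,None]
def cloud(n,d):
    v,u=np.mgrid[0:400,0:640]; uv=np.c_[u.ravel(),v.ravel()]
    return depthpt(n,uv,d).reshape(400,640,3)
def proj(n,P):
    K,D,T=cal(n); W=np.linalg.inv(T); r,_=cv2.Rodrigues(W[:3,:3]); return cv2.projectPoints(np.array(P,float).reshape(-1,3),r,W[:3,3],K,D)[0].reshape(-1,2)
E
python3 - <<'E'
from h import *
cap("a")
for n in("scene","top"):
    print(cal(n))
print(manip.sense())
E
```

```text
pics
(array([[452.2403253 ,   0.        , 324.78947768],
       [  0.        , 452.2403253 , 195.80885905],
       [  0.        ,   0.        ,   1.        ]]), array([0.03372993, 0.        , 0.        , 0.        , 0.        ]), array([[-0.80438029,  0.41544733, -0.4247068 ,  1.15965867],
       [ 0.59394099,  0.54502703, -0.59175977,  0.78815094],
       [-0.01436833, -0.72825067, -0.68516021,  0.9826516 ],
       [ 0.        ,  0.        ,  0.        ,  1.        ]]))
(array([[467.49239578,   0.        , 314.63269745],
       [  0.        , 467.49239578, 196.48144522],
       [  0.        ,   0.        ,   1.        ]]), array([-0.06366604,  0.        ,  0.        ,  0.        ,  0.        ]), array([[-0.01191096, -0.99914066,  0.03969966,  0.5261603 ],
       [-0.99980773,  0.01128166, -0.01603801,  0.0214766 ],
       [ 0.01557635, -0.03988306, -0.99908294,  1.55171901],
       [ 0.        ,  0.        ,  0.        ,  1.        ]]))
{'clock': 0.1, 'joints': array([ 1.23697920e+00,  4.23760226e-01,  1.63062365e+00, -3.93282883e-05,
        1.08860908e+00, -1.90310760e-02]), 'qvel': array([ 0.00033692, -0.00036349, -0.00286179, -0.00068974,  0.00052105,
        0.00051681]), 'effort': array([-6.18787180e-05, -5.45614707e+01, -2.74323213e+01,  6.45688525e-02,
        1.88411109e-02,  1.67080685e-05]), 'position': array([0.19334356, 0.59380084, 0.2219781 ]), 'eef_rot': array([-3.14019194e+00,  8.16465631e-06,  2.82682487e+00]), 'contact_force': array([-0.09913504,  0.45645863,  0.05081515]), 'wrist_torque': array([ 0.00541949, -0.01506554, -0.00925921]), 'opening': 0.08794305697541809}
```

View pics/a_scene.png

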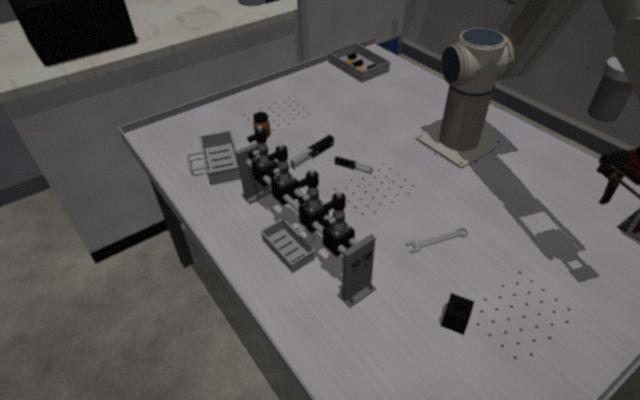

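View pics/a_top.png

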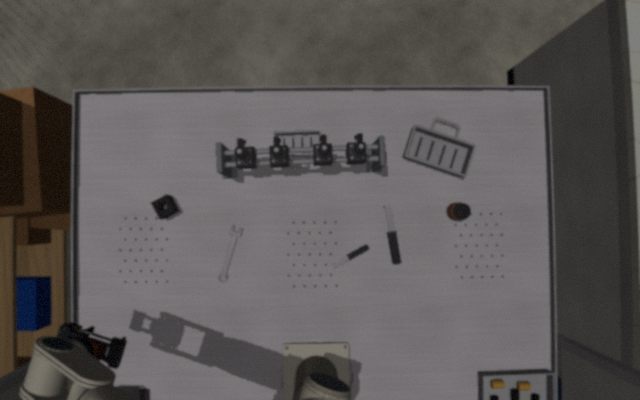

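The overview shows the bed at about (300,155) in the top view with the pan behind it at (297,140). The larger hook is at (391,235), the decoy hook at (350,255), the decoy pan at (438,150) and the wrench at (231,252). I'll zoom in next.

```bash
python3 - <<'E'
from h import *
a=cv2.imread("pics/a_top.png")
z=cv2.resize(a[115:195,205:405],None,fx=4,fy=4,interpolation=cv2.INTER_CUBIC)
cv2.imwrite("pics/z1.png",cv2.convertScaleAbs(z,alpha=1.6))
z=cv2.resize(a[195:275,325:425],None,fx=6,fy=6,interpolation=cv2.INTER_CUBIC)
cv2.imwrite("pics/z2.png",cv2.convertScaleAbs(z,alpha=1.6))
a=cv2.imread("pics/a_scene.png")
z=cv2.resize(a[120:310,190:390],None,fx=3,fy=3,interpolation=cv2.INTER_CUBIC)
cv2.imwrite("pics/z3.png",cv2.convertScaleAbs(z,alpha=1.8))
E
```

```text
(no output)
```

View pics/z1.png

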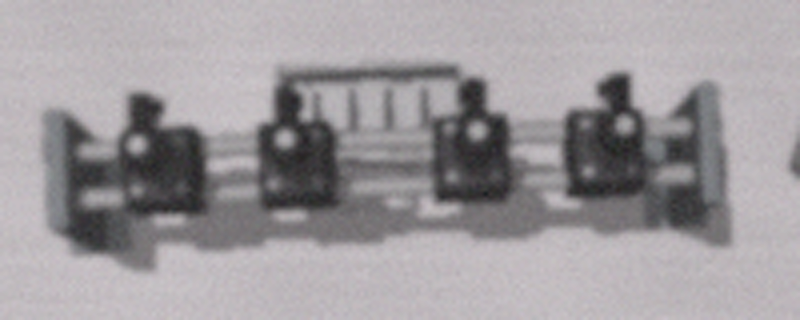

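View pics/z2.png

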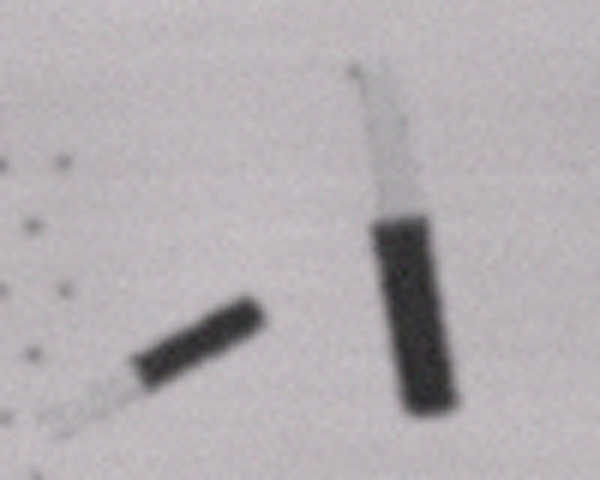

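View pics/z3.png

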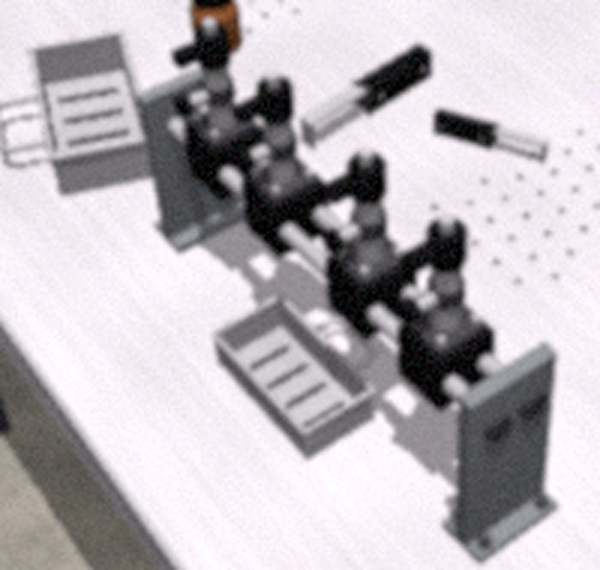

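```bash
python3 - <<'E'
from h import *
Z=lambda p:(np.array(p)+.5)/3-.5+np.array([190,120])
pan=onz("scene",Z([[217,338],[308,437],[372,385],[280,300]]),0.04)
print("pan RR RL NL NR\n",pan.round(4))
c=pan
for i in range(4): print(np.linalg.norm(c[i]-c[(i+1)%4]).round(4))
y=(c[1]-c[0])+(c[2]-c[3]); print("pan yaw",np.degrees(np.arctan2(-y[0],y[1])))
# bed blocks tops z .178 top view
Z4=lambda p:(np.array(p)+.5)/4-.5+np.array([205,115])
print("end plates top(z.19) outer/inner mid", onz("top",Z4([[57,170],[710,143]]),0.19).round(4))
print("endplate corners",onz("top",Z4([[48,112],[60,232],[698,85],[716,202]]),0.19).round(4))
print("block front edges",onz("top",Z4([[122,210],[202,208],[264,203],[334,202],[437,198],[507,197],[570,194],[642,191]]),0.178).round(4))
# hook
p=np.load("a_top.npz")["p"]; g=p.max(2)
m=np.zeros((400,640),np.uint8); m[195:275,325:425]=(g[195:275,325:425]<80)
n,l,s,ce=cv2.connectedComponentsWithStats(m)
for i in range(1,n):
    if s[i,4]<30: continue
    ct,_=cv2.findContours((l==i).astype(np.uint8),0,2); r=cv2.minAreaRect(ct[0]); print(s[i],ce[i],r)
    b=onz("top",cv2.boxPoints(r),0.04); print(b.round(4),b.mean(0).round(4),"cent",onz("top",ce[i],0.04).round(4),np.linalg.norm(b[0]-b[1]),np.linalg.norm(b[1]-b[2]))
Z6=lambda p:(np.array(p)+.5)/6-.5+np.array([325,195])
print("blade end top", onz("top",Z6([[356,66],[393,60]]),0.037), "grip", onz("top",Z6([[373,223],[427,217],[458,405],[407,414]]),0.04))
# scene
Zs=lambda p:(np.array(p)+.5)/3-.5+np.array([190,120])
print("scene blade end",onz("scene",Zs([[303,122],[318,143]]),0.037),"\ngrip top",onz("scene",Zs([[413,44],[430,50],[372,103],[357,88]]),0.04))
E
```

```text
pan RR RL NL NR
 [[ 0.8044 -0.0125  0.04  ]
 [ 0.8006  0.136   0.04  ]
 [ 0.7219  0.1218  0.04  ]
 [ 0.7309 -0.0183  0.04  ]]
0.1486
0.0799
0.1404
0.0737
pan yaw 2.5488942297868484
end plates top(z.19) outer/inner mid [[ 0.6986  0.2784  0.19  ]
 [ 0.7137 -0.2004  0.19  ]]
endplate corners [[ 0.7414  0.2849  0.19  ]
 [ 0.6531  0.2763  0.19  ]
 [ 0.7567 -0.1924  0.19  ]
 [ 0.6701 -0.204   0.19  ]]
block front edges [[ 6.700e-01  2.327e-01  1.780e-01]
 [ 6.708e-01  1.737e-01  1.780e-01]
 [ 6.740e-01  1.280e-01  1.780e-01]
 [ 6.741e-01  7.650e-02  1.780e-01]
 [ 6.763e-01  5.000e-04  1.780e-01]
 [ 6.765e-01 -5.120e-02  1.780e-01]
 [ 6.783e-01 -9.780e-02  1.780e-01]
 [ 6.800e-01 -1.511e-01  1.780e-01]]
[387 231  14  34 307] [393.6514658  247.00651466] ((393.64862060546875, 247.39190673828125), (33.208595275878906, 9.370742797851562), 80.53767395019531)
[[ 0.4691 -0.2337  0.04  ]
 [ 0.4737 -0.2639  0.04  ]
 [ 0.3675 -0.28    0.04  ]
 [ 0.363  -0.2498  0.04  ]] [ 0.4183 -0.2568  0.04  ] cent [[ 0.4195 -0.2568  0.04  ]] 0.030573314593691385 0.10742324180570323
[347 245  22  15 137] [357.56934307 251.68613139] ((357.7706604003906, 251.57962036132812), (6.065460681915283, 22.50605010986328), 61.38954162597656)
[[ 0.3983 -0.1033  0.04  ]
 [ 0.4321 -0.1677  0.04  ]
 [ 0.4148 -0.1769  0.04  ]
 [ 0.381  -0.1124  0.04  ]] [ 0.4065 -0.1401  0.04  ] cent [[ 0.4062 -0.1394  0.04  ]] 0.07282144123467653 0.019595841057519006
blade end top [[ 0.55417742 -0.22785849  0.037     ]
 [ 0.55718996 -0.24809142  0.037     ]] grip [[ 0.46921023 -0.23515823  0.04      ]
 [ 0.47203594 -0.26456751  0.04      ]
 [ 0.37043679 -0.27974585  0.04      ]
 [ 0.36605411 -0.25196437  0.04      ]]
scene blade end [[ 0.5614518  -0.23641552  0.037     ]
 [ 0.56851163 -0.19588503  0.037     ]] 
grip top [[ 0.3788138  -0.27694213  0.04      ]
 [ 0.37014047 -0.25507219  0.04      ]
 [ 0.48289853 -0.21439105  0.04      ]
 [ 0.48044262 -0.24734886  0.04      ]]
```

```bash
python3 - <<'E'
from h import *
for n in("scene","top"):
    f=np.load(f"a_{n}.npz"); p,d=f["p"],f["d"]; C=cloud(n,d)
    ok=d>0
    b=ok&(abs(C[...,0]-.5)<.1)&(abs(C[...,1]-.1)<.05); print(n,"bench z",np.median(C[b][:,2]),C[b][:,2].std())
    dark=p.max(2)<85
    h=ok&dark&(abs(C[...,0]-.42)<.09)&(abs(C[...,1]+.26)<.06)&(C[...,2]>.03)&(C[...,2]<.06)
    P=C[h]; print(n,len(P),P.mean(0).round(4),np.median(P[:,2]))
    r=cv2.minAreaRect(P[:,:2].astype(np.float32)*1000); print(r)
    # pan
    h=ok&(C[...,0]>.70)&(C[...,0]<.83)&(C[...,1]>-.05)&(C[...,1]<.17)&(C[...,2]>.03)&(C[...,2]<.05)
    P=C[h]; print("pan rim",len(P),P.mean(0).round(4)); 
    if len(P): print(cv2.minAreaRect(P[:,:2].astype(np.float32)*1000), P.min(0),P.max(0))
    m=np.zeros((400,640),np.uint8); m[h]=255
    cv2.imwrite(f"pics/m_{n}.png",m)
    # blocks tops
    h=ok&(abs(C[...,2]-.178)<.008)&(C[...,0]>.6)&(C[...,0]<.8)&(abs(C[...,1]-.04)<.22); P=C[h]; print("blocks",len(P),cv2.minAreaRect(P[:,:2].astype(np.float32)*1000))
E
```

```text
scene bench z -0.0002967794090483755 0.0020353905731825576
scene 155 [ 0.4254 -0.2538  0.0378] 0.03826020542968778
((425.673583984375, -254.758544921875), (117.20774841308594, 26.39847183227539), 9.045064926147461)
pan rim 412 [0.7625 0.0528 0.0387]
((765.2009887695312, 52.505699157714844), (81.00875091552734, 157.8615264892578), 1.604207158088684) [ 0.72266985 -0.02566538  0.03000541] [0.80692042 0.13205389 0.04721074]
blocks 945 ((710.4402465820312, 39.53468322753906), (61.334171295166016, 388.9320373535156), 1.7212176322937012)
top bench z 0.0002329643735439202 0.0034136517034334523
top 275 [ 0.4193 -0.259   0.0395] 0.03948590317210021
((418.99609375, -259.6512451171875), (109.42102813720703, 26.66817283630371), 9.143266677856445)
pan rim 161 [0.7782 0.048  0.0403]
((762.2822265625, 53.204078674316406), (82.24850463867188, 153.67359924316406), 1.062125325202942) [ 0.72127817 -0.02291     0.03088614] [0.80397797 0.13054044 0.04883379]
blocks 713 ((706.6091918945312, 40.530059814453125), (61.098026275634766, 386.9876403808594), 1.8811975717544556)
```

```bash
cat >> h.py <<'E'
def delta(x,y,z,yaw,cur=None):
    "tool-axes shift/turn from measured pose to tool-down pose"
    from scipy.spatial.transform import Rotation as R
    s=manip.sense(); p=s["position"] if cur is None else np.array(cur[:3])
    r=s["eef_rot"] if cur is None else np.array(cur[3:])
    A=R.from_euler("xyz",r); B=R.from_euler("xyz",[np.pi,0,yaw])
    return dict(zip(("tx","ty","tz","rx","ry","rz"),np.r_[A.inv().apply(np.array([x,y,z])-p),(A.inv()*B).as_rotvec()].round(4)))
E
python3 - <<'E'
from h import *
S=[.193,.594,.223,np.pi,0,2.8268]
print(delta(.50,.15,.25,.152,S));print(delta(.438,-.254,.12,.152,S))
E
```

```text
{'tx': np.float64(-0.4294), 'ty': np.float64(-0.3271), 'tz': np.float64(-0.027), 'rx': np.float64(-0.0), 'ry': np.float64(-0.0), 'rz': np.float64(2.6748)}
{'tx': np.float64(-0.4955), 'ty': np.float64(-0.7305), 'tz': np.float64(0.103), 'rx': np.float64(-0.0), 'ry': np.float64(-0.0), 'rz': np.float64(2.6748)}
```

```bash
python3 -m pendant '[{"tx":-0.43,"ty":-0.327,"tz":-0.027,"rz":2.675,"gripper":0},{"tx":-0.43,"ty":-0.327,"tz":-0.027,"rz":2.675,"gripper":0},{"tx":-0.43,"ty":-0.327,"tz":-0.027,"rz":2.675,"gripper":0},{"tx":-0.43,"ty":-0.327,"tz":-0.027,"rz":2.675,"gripper":0},{"tx":-0.43,"ty":-0.327,"tz":-0.027,"rz":2.675,"gripper":0},{"tx":-0.43,"ty":-0.327,"tz":-0.027,"rz":2.675,"gripper":0},{"tx":-0.43,"ty":-0.327,"tz":-0.027,"rz":2.675,"gripper":0},{"tx":-0.43,"ty":-0.327,"tz":-0.027,"rz":2.675,"gripper":0},{"tx":-0.43,"ty":-0.327,"tz":-0.027,"rz":2.675,"gripper":0},{"tx":-0.43,"ty":-0.327,"tz":-0.027,"rz":2.675,"gripper":0},{"tx":-0.496,"ty":-0.73,"tz":0.083,"rz":2.675,"gripper":0},{"tx":-0.496,"ty":-0.73,"tz":0.083,"rz":2.675,"gripper":0},{"tx":-0.496,"ty":-0.73,"tz":0.083,"rz":2.675,"gripper":0},{"tx":-0.496,"ty":-0.73,"tz":0.083,"rz":2.675,"gripper":0},{"tx":-0.496,"ty":-0.73,"tz":0.083,"rz":2.675,"gripper":0},{"tx":-0.496,"ty":-0.73,"tz":0.083,"rz":2.675,"gripper":0},{"tx":-0.496,"ty":-0.73,"tz":0.083,"rz":2.675,"gripper":0},{"tx":-0.496,"ty":-0.73,"tz":0.083,"rz":2.675,"gripper":0},{"tx":-0.496,"ty":-0.73,"tz":0.083,"rz":2.675,"gripper":0},{"tx":-0.496,"ty":-0.73,"tz":0.083,"rz":2.675,"gripper":0}]' 50
python3 - <<'E'
from h import *
print(delta(.438,-.254,.010,.152)); s=manip.sense();print(s["joints"])
E
```

```text
{'tx': np.float64(-0.4951), 'ty': np.float64(-0.7301), 'tz': np.float64(0.213), 'rx': np.float64(-0.0004), 'ry': np.float64(0.0019), 'rz': np.float64(2.6748)}
[ 1.23697920e+00  4.23760226e-01  1.63062365e+00 -3.93282883e-05
  1.08860908e+00 -1.90310760e-02]invalid input
```

```bash
python3 -m pendant '[{"rx":0,"ry":0,"rz":2.675,"tx":-0.43,"ty":-0.327,"tz":-0.027,"gripper":0},{"rx":0,"ry":0,"rz":2.675,"tx":-0.43,"ty":-0.327,"tz":-0.027,"gripper":0},{"rx":0,"ry":0,"rz":2.675,"tx":-0.43,"ty":-0.327,"tz":-0.027,"gripper":0},{"rx":0,"ry":0,"rz":2.675,"tx":-0.43,"ty":-0.327,"tz":-0.027,"gripper":0},{"rx":0,"ry":0,"rz":2.675,"tx":-0.43,"ty":-0.327,"tz":-0.027,"gripper":0}]' 50
python3 - <<'E'
from h import *
s=manip.sense();print(s["clock"],s["joints"],s["position"],s["eef_rot"])
E
```

```text
clock: 0.72
position: [0.3719, 0.3359, 0.2383]
eef_rot: [-3.142, 0.0, 1.883]
contact_force: [0.8, 0.6, 0.0]
opening: 0.0878
0.725 [ 7.10857974e-01  2.20989961e-01  1.88482150e+00 -7.16590819e-05
  1.03586996e+00  3.98246165e-01] [0.37192838 0.33591649 0.23826348] [-3.14153474e+00  9.12462301e-05  1.88344467e+00]
```

All keys are required in every row. The move works, so I'll carry on to the hook, using deltas from this pose.

```bash
python3 - <<'E'
from h import *
print(delta(.5,.1,.24,.152),delta(.438,-.254,.13,.152))
E
```

```text
{'tx': np.float64(-0.2639), 'ty': np.float64(0.0493), 'tz': np.float64(-0.0017), 'rx': np.float64(0.0), 'ry': np.float64(0.0001), 'rz': np.float64(1.7314)} {'tx': np.float64(-0.5816), 'ty': np.float64(-0.1186), 'tz': np.float64(0.1083), 'rx': np.float64(0.0), 'ry': np.float64(0.0001), 'rz': np.float64(1.7314)}
```

```bash
python3 -m pendant '[{"rx":0,"ry":0,"rz":1.731,"tx":-0.264,"ty":0.049,"tz":0,"gripper":0},{"rx":0,"ry":0,"rz":1.731,"tx":-0.264,"ty":0.049,"tz":0,"gripper":0},{"rx":0,"ry":0,"rz":1.731,"tx":-0.264,"ty":0.049,"tz":0,"gripper":0},{"rx":0,"ry":0,"rz":1.731,"tx":-0.264,"ty":0.049,"tz":0,"gripper":0},{"rx":0,"ry":0,"rz":1.731,"tx":-0.582,"ty":-0.119,"tz":0.108,"gripper":0},{"rx":0,"ry":0,"rz":1.731,"tx":-0.582,"ty":-0.119,"tz":0.108,"gripper":0},{"rx":0,"ry":0,"rz":1.731,"tx":-0.582,"ty":-0.119,"tz":0.108,"gripper":0},{"rx":0,"ry":0,"rz":1.731,"tx":-0.582,"ty":-0.119,"tz":0.108,"gripper":0},{"rx":0,"ry":0,"rz":1.731,"tx":-0.582,"ty":-0.119,"tz":0.108,"gripper":0},{"rx":0,"ry":0,"rz":1.731,"tx":-0.582,"ty":-0.119,"tz":0.108,"gripper":0},{"rx":0,"ry":0,"rz":1.731,"tx":-0.582,"ty":-0.119,"tz":0.108,"gripper":0},{"rx":0,"ry":0,"rz":1.731,"tx":-0.582,"ty":-0.119,"tz":0.108,"gripper":0}]'
python3 - <<'E'
from h import *
print(delta(.438,-.254,.010,.152)); o=cap("b")
E
```

```text
clock: 2.22
position: [0.4399, -0.2524, 0.1299]
eef_rot: [-3.141, 0.001, 0.157]
contact_force: [-0.4, 0.5, -0.7]
opening: 0.0878
{'tx': np.float64(-0.0021), 'ty': np.float64(0.0014), 'tz': np.float64(0.1199), 'rx': np.float64(-0.001), 'ry': np.float64(0.0009), 'rz': np.float64(0.0048)}
```

View pics/b_scene.png

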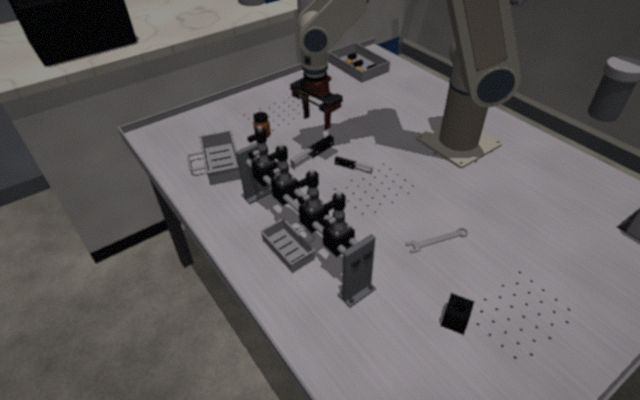

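View pics/b_top.png

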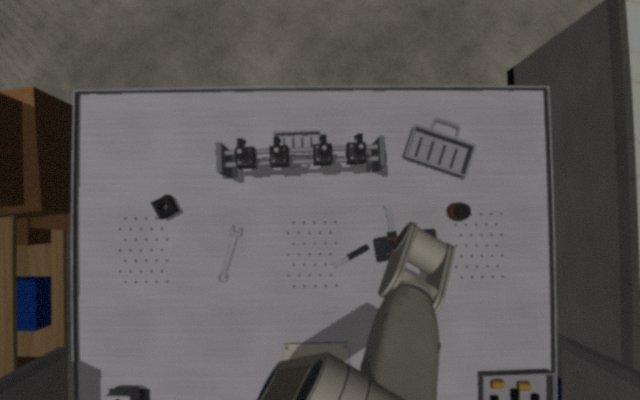

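The gripper is above the hook grip. In the scene view the fingertips are at about (307,125) and (328,138), on either side of the bar. I'll descend and close.

```bash
python3 -m pendant '[{"rx":-0.001,"ry":0.001,"rz":0.005,"tx":-0.002,"ty":0.001,"tz":0.05,"gripper":0},{"rx":-0.001,"ry":0.001,"rz":0.005,"tx":-0.002,"ty":0.001,"tz":0.09,"gripper":0},{"rx":-0.001,"ry":0.001,"rz":0.005,"tx":-0.002,"ty":0.001,"tz":0.11,"gripper":0},{"rx":-0.001,"ry":0.001,"rz":0.005,"tx":-0.002,"ty":0.001,"tz":0.12,"gripper":0},{"rx":-0.001,"ry":0.001,"rz":0.005,"tx":-0.002,"ty":0.001,"tz":0.12,"gripper":0},{"rx":-0.001,"ry":0.001,"rz":0.005,"tx":-0.002,"ty":0.001,"tz":0.12,"gripper":100},{"rx":-0.001,"ry":0.001,"rz":0.005,"tx":-0.002,"ty":0.001,"tz":0.12,"gripper":150},{"rx":-0.001,"ry":0.001,"rz":0.005,"tx":-0.002,"ty":0.001,"tz":0.12,"gripper":220},{"rx":-0.001,"ry":0.001,"rz":0.005,"tx":-0.002,"ty":0.001,"tz":0.12,"gripper":255},{"rx":-0.001,"ry":0.001,"rz":0.005,"tx":-0.002,"ty":0.001,"tz":0.12,"gripper":255},{"rx":-0.001,"ry":0.001,"rz":0.005,"tx":-0.002,"ty":0.001,"tz":0.12,"gripper":255},{"rx":-0.001,"ry":0.001,"rz":0.005,"tx":-0.002,"ty":0.001,"tz":0.12,"gripper":255}]' 45
python3 - <<'E'
from h import *
s=manip.sense();print(s["position"],s["eef_rot"],s["contact_force"])
E
```

```text
clock: 3.82
position: [0.4387, -0.2537, 0.0103]
eef_rot: [3.14, -0.001, 0.153]
contact_force: [-0.4, -1.2, -0.7]
opening: 0.0256
[ 0.43868441 -0.25371846  0.01027287] [ 3.14041642e+00 -1.08810355e-03  1.53326292e-01] [-0.35752273 -1.18707431 -0.69490907]
```

```bash
python3 -m pendant '[{"rx":0,"ry":0,"rz":0,"tx":0,"ty":0,"tz":-0.02,"gripper":255},{"rx":0,"ry":0,"rz":0,"tx":0,"ty":0,"tz":-0.05,"gripper":255},{"rx":0,"ry":0,"rz":0,"tx":0,"ty":0,"tz":-0.07,"gripper":255},{"rx":0,"ry":0,"rz":0,"tx":0,"ty":0,"tz":-0.07,"gripper":255}]' 55
python3 - <<'E'
from h import *
print(delta(.47,.053,.08,.035)); 
E
```

```text
clock: 4.32
position: [0.4393, -0.2539, 0.0813]
eef_rot: [3.139, -0.003, 0.153]
contact_force: [0.9, 0.5, -1.9]
opening: 0.0256
{'tx': np.float64(0.0772), 'ty': np.float64(-0.2987), 'tz': np.float64(0.0007), 'rx': np.float64(0.0025), 'ry': np.float64(-0.0031), 'rz': np.float64(0.1183)}
```

```bash
python3 -m pendant '[{"rx":0,"ry":0,"rz":0.02,"tx":0.01,"ty":-0.03,"tz":0,"gripper":255},{"rx":0,"ry":0,"rz":0.04,"tx":0.025,"ty":-0.08,"tz":0,"gripper":255},{"rx":0,"ry":0,"rz":0.06,"tx":0.035,"ty":-0.13,"tz":0,"gripper":255},{"rx":0,"ry":0,"rz":0.08,"tx":0.045,"ty":-0.18,"tz":0,"gripper":255},{"rx":0,"ry":0,"rz":0.1,"tx":0.06,"ty":-0.23,"tz":0,"gripper":255},{"rx":0,"ry":0,"rz":0.118,"tx":0.07,"ty":-0.275,"tz":0,"gripper":255},{"rx":0.002,"ry":-0.002,"rz":0.118,"tx":0.077,"ty":-0.299,"tz":0,"gripper":255},{"rx":0.002,"ry":-0.002,"rz":0.118,"tx":0.077,"ty":-0.299,"tz":0,"gripper":255},{"rx":0.002,"ry":-0.002,"rz":0.118,"tx":0.077,"ty":-0.299,"tz":0,"gripper":255}]'
python3 - <<'E'
from h import *
s=manip.sense();print(s["position"],s["eef_rot"]); o=cap("c")
a=cv2.imread("pics/c_top.png")
z=cv2.resize(a[115:265,230:380],None,fx=4,fy=4,interpolation=cv2.INTER_CUBIC)
cv2.imwrite("pics/z4.png",cv2.convertScaleAbs(z,alpha=1.6))
a=cv2.imread("pics/c_scene.png")
z=cv2.resize(a[100:300,230:430],None,fx=3,fy=3,interpolation=cv2.INTER_CUBIC)
cv2.imwrite("pics/z5.png",cv2.convertScaleAbs(z,alpha=1.8))
E
```

```text
clock: 5.45
position: [0.4683, 0.0532, 0.0793]
eef_rot: [-3.141, 0.002, 0.035]
contact_force: [0.6, -0.7, -1.1]
opening: 0.0258
[0.46831951 0.05323743 0.0793188 ] [-3.14082314e+00  2.48984437e-03  3.54597779e-02]
```

View pics/z4.png

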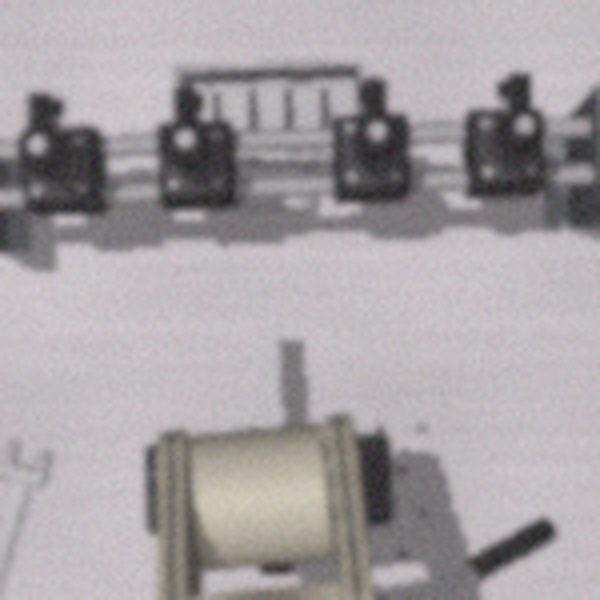

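View pics/z5.png

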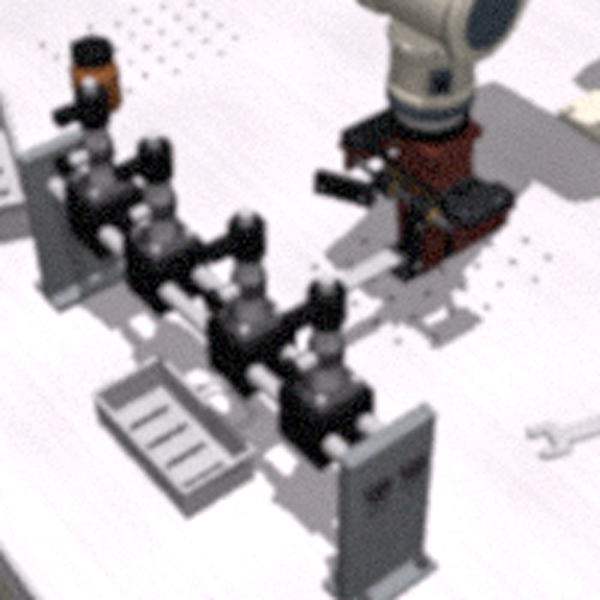

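```bash
python3 - <<'E'
from h import *
f=np.load("c_top.npz"); p,d=f["p"],f["d"]; C=cloud("top",d)
print(C[196:216:2,300:308:2,2].round(3))
h=(C[...,2]>.085)&(C[...,2]<.125)&(abs(C[...,0]-.57)<.06)&(abs(C[...,1]-.05)<.04)&(d>0)
P=C[h]; print(len(P)); r=cv2.minAreaRect(P[:,:2].astype(np.float32)*1000); print(r,P[:,0].max(),P[:,2].mean())
for x in np.arange(.53,.60,.01):
    q=P[abs(P[:,0]-x)<.005]; 
    if len(q): print(x.round(3),q[:,1].mean().round(4),q[:,2].mean().round(4))
print(onz("top",[[303,200.1],[300.1,200.1],[305.6,200.1]],.107))
f=np.load("c_scene.npz"); p2,d2=f["p"],f["d"]; C=cloud("scene",d2)
h=(C[...,2]>.085)&(C[...,2]<.125)&(abs(C[...,0]-.57)<.06)&(abs(C[...,1]-.05)<.04)&(d2>0); P=C[h];print(len(P),P.max(0),P.mean(0))
for n,(r0,r1,c0,c1) in {"scene":(205,285,250,330),"top":(130,180,265,335)}.items():
    a=cv2.imread(f"pics/c_{n}.png")[r0:r1,c0:c1]; k=10 if n=="top" else 7
    cv2.imwrite(f"pics/y_{n}.png",cv2.convertScaleAbs(cv2.resize(a,None,fx=k,fy=k,interpolation=cv2.INTER_CUBIC),alpha=1.7))
E
```

```text
[[-0.004 -0.     0.002  0.004]
 [ 0.    -0.007  0.004 -0.001]
 [-0.005  0.003 -0.001  0.006]
 [ 0.001 -0.002  0.003  0.008]
 [-0.001  0.004  0.003  0.001]
 [ 0.002 -0.003 -0.003  0.   ]
 [-0.001  0.002  0.001 -0.001]
 [ 0.003 -0.002 -0.003  0.002]
 [ 0.007 -0.002 -0.002 -0.001]
 [ 0.003 -0.001 -0.004  0.003]]
155
((547.1522216796875, 56.31945037841797), (18.80864715576172, 71.2309341430664), 89.53597259521484) 0.5828413666395268 0.10632609479925152
0.53 0.055 0.1052
0.54 0.0554 0.106
0.55 0.0563 0.1068
0.56 0.0562 0.1055
0.57 0.0561 0.1058
0.58 0.0575 0.1065
[[0.57278015 0.03437903 0.107     ]
 [0.57288217 0.0433406  0.107     ]
 [0.57268862 0.02634351 0.107     ]]
111 [0.56945679 0.06775927 0.10919784] [0.53908043 0.0563814  0.10506343]
```

View pics/y_scene.png

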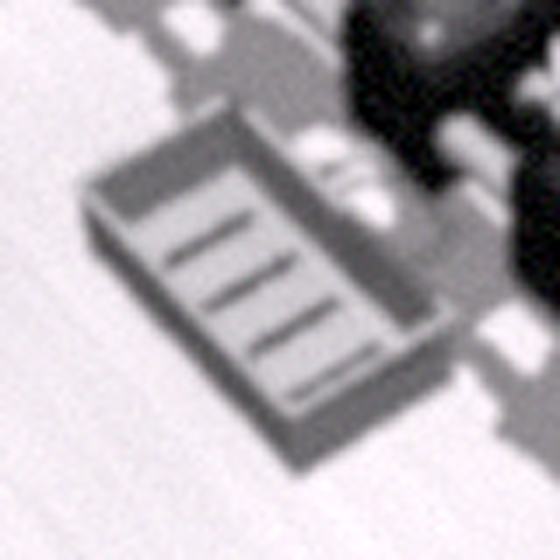

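View pics/y_top.png

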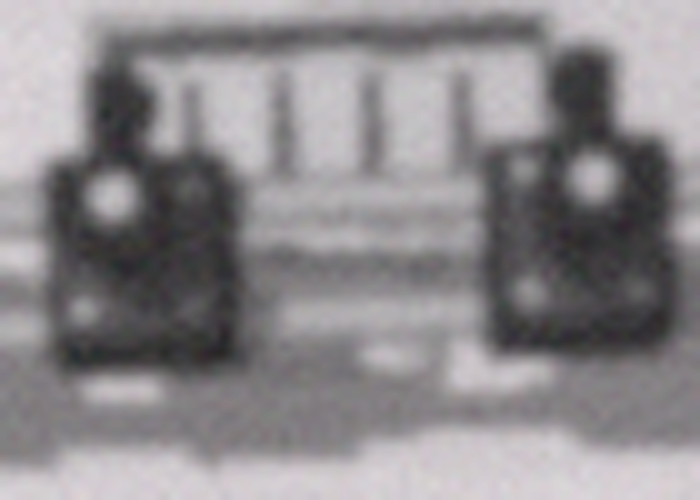

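```bash
python3 - <<'E'
from h import *
c=np.array([.764,.053]);w=.03
R=np.array([[np.cos(w),-np.sin(w)],[np.sin(w),np.cos(w)]])
L=np.array([[-38,-31],[-38,31],[0,-31],[0,31],[-17.5,0]])/1000-[.038,0]
P=np.c_[L@R.T+c,np.full(5,.022)]; print(P.round(4))
rim=np.array([[0,-75],[0,75],[76,-75],[76,75]])/1000-[.038,0]; Q=np.c_[rim@R.T+c,np.full(4,.04)]
for n,(r0,c0,k) in {"scene":(205,250,7),"top":(130,265,10)}.items():
    print(n,((proj(n,P)-[c0,r0]+.5)*k).round(0).tolist(),((proj(n,Q)-[c0,r0]+.5)*k).round(0).tolist())
E
```

```text
[[0.689  0.0197 0.022 ]
 [0.6871 0.0817 0.022 ]
 [0.7269 0.0209 0.022 ]
 [0.7251 0.0828 0.022 ]
 [0.7085 0.0513 0.022 ]]
scene [[373.0, 145.0], [463.0, 232.0], [298.0, 188.0], [387.0, 278.0], [377.0, 212.0]] [[234.0, 97.0], [453.0, 315.0], [77.0, 182.0], [291.0, 413.0]]
top [[428.0, 360.0], [239.0, 368.0], [423.0, 245.0], [235.0, 253.0], [331.0, 302.0]] [[559.0, 233.0], [97.0, 251.0], [549.0, 1.0], [88.0, 19.0]]
```

```bash
python3 - <<'E'
from h import *
for n in("scene","top"):
    f=np.load(f"a_{n}.npz"); d=f["d"]; C=cloud(n,d)
    h=(d>0)&(abs(C[...,1]-.04)<.26)&(C[...,0]>.55)&(C[...,0]<.85)
    for z in np.arange(.1,.34,.03):
        P=C[h&(abs(C[...,2]-z)<.015)]
        if len(P)>5: print(n,round(z,2),len(P),np.percentile(P[:,0],[1,99]).round(3))
print(delta(.5925,.048,.052,.03))
E
```

```text
scene 0.1 335 [0.659 0.762]
scene 0.13 762 [0.661 0.761]
scene 0.16 1660 [0.665 0.76 ]
scene 0.19 1648 [0.663 0.757]
scene 0.22 687 [0.696 0.756]
scene 0.25 340 [0.697 0.729]
scene 0.28 871 [0.693 0.752]
scene 0.31 55 [0.699 0.719]
top 0.1 66 [0.654 0.757]
top 0.13 147 [0.654 0.752]
top 0.16 1112 [0.669 0.742]
top 0.19 1261 [0.661 0.751]
top 0.22 134 [0.687 0.753]
top 0.25 24 [0.686 0.731]
top 0.28 610 [0.689 0.748]
top 0.31 47 [0.698 0.717]
{'tx': np.float64(0.1238), 'ty': np.float64(0.009), 'tz': np.float64(0.0274), 'rx': np.float64(-0.0008), 'ry': np.float64(0.0019), 'rz': np.float64(0.0042)}
```

Nothing sticks out in front of the blocks, so the gripper has at least 30 mm clear. I'll move the tip in over the loop.

```bash
python3 -m pendant '[{"rx":0,"ry":0.001,"rz":0.004,"tx":0.01,"ty":0.004,"tz":0.014,"gripper":255},{"rx":0,"ry":0.002,"rz":0.004,"tx":0.03,"ty":0.009,"tz":0.027,"gripper":255},{"rx":0,"ry":0.002,"rz":0.004,"tx":0.05,"ty":0.009,"tz":0.027,"gripper":255},{"rx":0,"ry":0.002,"rz":0.004,"tx":0.07,"ty":0.009,"tz":0.027,"gripper":255},{"rx":0,"ry":0.002,"rz":0.004,"tx":0.09,"ty":0.009,"tz":0.027,"gripper":255},{"rx":0,"ry":0.002,"rz":0.004,"tx":0.11,"ty":0.009,"tz":0.027,"gripper":255},{"rx":0,"ry":0.002,"rz":0.004,"tx":0.12,"ty":0.009,"tz":0.027,"gripper":255},{"rx":0,"ry":0.002,"rz":0.004,"tx":0.124,"ty":0.009,"tz":0.027,"gripper":255},{"rx":0,"ry":0.002,"rz":0.004,"tx":0.124,"ty":0.009,"tz":0.027,"gripper":255},{"rx":0,"ry":0.002,"rz":0.004,"tx":0.124,"ty":0.009,"tz":0.027,"gripper":255}]'
python3 - <<'E'
from h import *
s=manip.sense();print(s["position"],s["eef_rot"],s["contact_force"]); o=cap("d")
for n,(r0,r1,c0,c1) in {"scene":(175,285,250,350),"top":(130,210,255,335)}.items():
    a=cv2.imread(f"pics/d_{n}.png")[r0:r1,c0:c1]; k=7 if n=="top" else 5
    cv2.imwrite(f"pics/x_{n}.png",cv2.convertScaleAbs(cv2.resize(a,None,fx=k,fy=k,interpolation=cv2.INTER_CUBIC),alpha=1.7))
E
```

```text
clock: 6.8
position: [0.5925, 0.0491, 0.0528]
eef_rot: [-3.141, -0.0, 0.031]
contact_force: [-0.4, 0.4, -1.4]
opening: 0.0257
[0.59254287 0.04906776 0.05280705] [-3.14062150e+00 -3.33178681e-04  3.13257196e-02] [-0.35432387  0.42836184 -1.39054554]
```

View pics/x_scene.png

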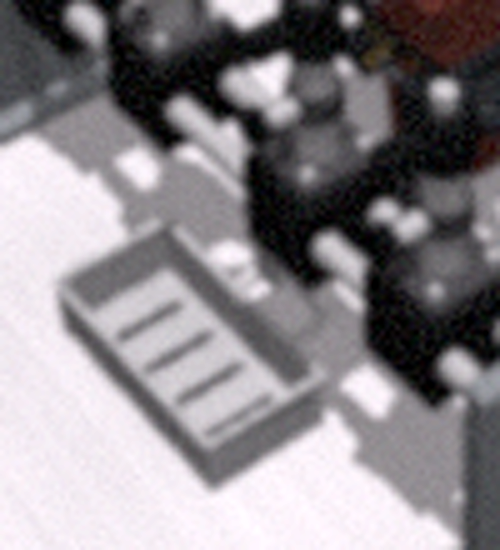

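View pics/x_top.png

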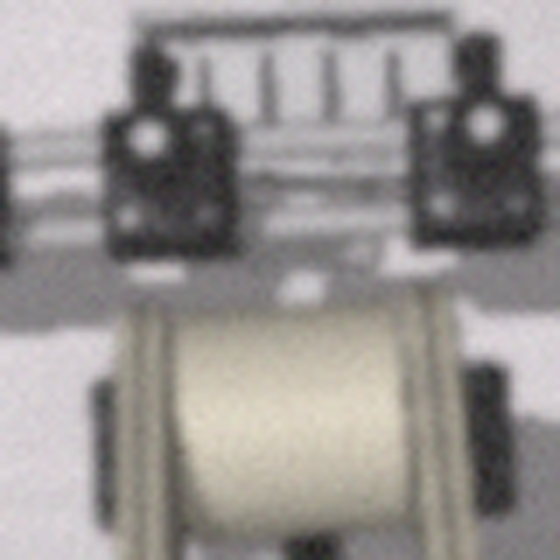

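```bash
python3 - <<'E'
from h import *
for t in "ad":
  for n in("top","scene"):
    f=np.load(f"{t}_{n}.npz"); d=f["d"]; C=cloud(n,d)
    for lo,hi in((.012,.033),(.055,.095)):
        h=(d>0)&(C[...,2]>lo)&(C[...,2]<hi)&(abs(C[...,1]-.05)<.045)&(C[...,0]>.65)&(C[...,0]<.722); P=C[h]
        print(t,n,lo,len(P)); 
        if 0<len(P)<400: print(P[np.argsort(P[:,0])][::max(1,len(P)//12)].round(3).tolist())
f=np.load("d_top.npz");P=np.array([[.7075,.053,.08],[.69,.042,.08],[.69,.062,.08]]);print(((proj("top",P)-[255,130]+.5)*7).round())
E
```

```text
a top 0.012 53
[[0.684, 0.024, 0.027], [0.684, 0.031, 0.022], [0.684, 0.07, 0.025], [0.684, 0.027, 0.019], [0.685, 0.06, 0.018], [0.687, 0.04, 0.03], [0.687, 0.057, 0.027], [0.688, 0.047, 0.02], [0.688, 0.08, 0.021], [0.69, 0.08, 0.031], [0.694, 0.017, 0.022], [0.715, 0.08, 0.021], [0.72, 0.02, 0.025], [0.721, 0.073, 0.021]]
a top 0.055 0
a scene 0.012 59
[[0.684, 0.06, 0.021], [0.688, 0.066, 0.024], [0.689, 0.076, 0.025], [0.69, 0.073, 0.023], [0.691, 0.03, 0.024], [0.692, 0.025, 0.025], [0.692, 0.021, 0.022], [0.694, 0.084, 0.023], [0.697, 0.023, 0.026], [0.699, 0.021, 0.022], [0.702, 0.02, 0.023], [0.705, 0.079, 0.022], [0.708, 0.018, 0.021], [0.711, 0.018, 0.023], [0.713, 0.021, 0.023]]
a scene 0.055 0
d top 0.012 40
[[0.683, 0.034, 0.033], [0.684, 0.067, 0.028], [0.684, 0.024, 0.02], [0.685, 0.073, 0.019], [0.687, 0.08, 0.028], [0.687, 0.031, 0.022], [0.688, 0.034, 0.02], [0.688, 0.067, 0.022], [0.69, 0.021, 0.025], [0.694, 0.021, 0.023], [0.714, 0.017, 0.02], [0.717, 0.02, 0.026], [0.72, 0.079, 0.03], [0.721, 0.073, 0.021]]
d top 0.055 61
[[0.659, 0.059, 0.081], [0.663, 0.056, 
[... 227 characters left out ...]
2, 0.083], [0.707, 0.049, 0.08]]
d scene 0.012 48
[[0.683, 0.062, 0.017], [0.688, 0.065, 0.027], [0.689, 0.067, 0.026], [0.69, 0.078, 0.024], [0.692, 0.066, 0.027], [0.694, 0.083, 0.023], [0.699, 0.085, 0.023], [0.702, 0.084, 0.024], [0.704, 0.023, 0.023], [0.707, 0.022, 0.024], [0.71, 0.082, 0.024], [0.713, 0.021, 0.026]]
d scene 0.055 14
[[0.708, 0.062, 0.059], [0.709, 0.062, 0.055], [0.71, 0.044, 0.057], [0.711, 0.051, 0.059], [0.711, 0.061, 0.06], [0.711, 0.052, 0.065], [0.711, 0.057, 0.065], [0.711, 0.062, 0.066], [0.712, 0.043, 0.065], [0.712, 0.058, 0.062], [0.712, 0.043, 0.057], [0.712, 0.044, 0.062], [0.713, 0.064, 0.06], [0.713, 0.05, 0.068]]
[[296. 198.]
 [320. 237.]
 [276. 237.]]
```

Depth puts the loop's cross bar at x≈0.688 and its side bars at y≈0.020 and 0.082. The hook's bent end is at x≈0.709, y≈0.053, so it sits inside the opening. I'll lower it to about 4 mm above the bench.

```bash
python3 -m pendant '[{"rx":0,"ry":0,"rz":0,"tx":0,"ty":0.001,"tz":0.01,"gripper":255},{"rx":0,"ry":0,"rz":0,"tx":0,"ty":0.001,"tz":0.02,"gripper":255},{"rx":0,"ry":0,"rz":0,"tx":0,"ty":0.001,"tz":0.03,"gripper":255},{"rx":0,"ry":0,"rz":0,"tx":0,"ty":0.001,"tz":0.038,"gripper":255},{"rx":0,"ry":0,"rz":0,"tx":0,"ty":0.001,"tz":0.038,"gripper":255},{"rx":0,"ry":0,"rz":0,"tx":0,"ty":0.001,"tz":0.038,"gripper":255}]'
python3 - <<'E'
from h import *
s=manip.sense();print(s["position"],s["eef_rot"],s["contact_force"],delta(.435,.045,.0145,.03))
E
```

```text
clock: 7.65
position: [0.5934, 0.0482, 0.015]
eef_rot: [-3.141, -0.001, 0.031]
contact_force: [0.0, -0.4, -1.5]
opening: 0.0256
[0.59343109 0.04818387 0.0149723 ] [-3.14059156e+00 -1.14539396e-03  3.12852260e-02] [ 0.02521402 -0.35594433 -1.4774853 ] {'tx': np.float64(-0.1585), 'ty': np.float64(-0.0018), 'tz': np.float64(0.0003), 'rx': np.float64(-0.001), 'ry': np.float64(-0.0011), 'rz': np.float64(0.0013)}
```

```bash
python3 -m pendant '[{"rx":0,"ry":0,"rz":0,"tx":-0.004,"ty":0,"tz":0,"gripper":255},{"rx":0,"ry":0,"rz":0,"tx":-0.008,"ty":0,"tz":0,"gripper":255},{"rx":0,"ry":0,"rz":0,"tx":-0.011,"ty":0,"tz":0,"gripper":255},{"rx":0,"ry":0,"rz":0,"tx":-0.014,"ty":0,"tz":0,"gripper":255},{"rx":0,"ry":0,"rz":0,"tx":-0.017,"ty":0,"tz":0,"gripper":255},{"rx":0,"ry":0,"rz":0,"tx":-0.02,"ty":0,"tz":0,"gripper":255},{"rx":0,"ry":0,"rz":0,"tx":-0.024,"ty":0,"tz":0,"gripper":255},{"rx":0,"ry":0,"rz":0,"tx":-0.028,"ty":0,"tz":0,"gripper":255},{"rx":0,"ry":0,"rz":0,"tx":-0.033,"ty":0,"tz":0,"gripper":255},{"rx":0,"ry":0,"rz":0,"tx":-0.038,"ty":0,"tz":0,"gripper":255},{"rx":0,"ry":0,"rz":0,"tx":-0.043,"ty":0,"tz":0,"gripper":255},{"rx":0,"ry":0,"rz":0,"tx":-0.048,"ty":0,"tz":0,"gripper":255}]'
python3 - <<'E'
from h import *
s=manip.sense();print(s["position"],s["eef_rot"],s["contact_force"]); cap("e")
for n in ("top","scene"):
    f=np.load(f"e_{n}.npz"); d=f["d"]; C=cloud(n,d)
    h=(d>0)&(C[...,2]>.03)&(C[...,2]<.05)&(abs(C[...,1]-.05)<.12)&(C[...,0]>.68)&(C[...,0]<.82); P=C[h]
    print(n,len(P),P.min(0),P.max(0),cv2.minAreaRect(P[:,:2].astype(np.float32)*1000))
E
```

```text
clock: 9.15
position: [0.5451, 0.0467, 0.015]
eef_rot: [-3.141, -0.001, 0.031]
contact_force: [1.2, 1.0, -0.4]
opening: 0.0257
[0.54509328 0.04668444 0.01495663] [-3.14058259e+00 -1.30244638e-03  3.13316370e-02] [ 1.21428452  1.00935632 -0.37784558]
top 109 [ 0.68864233 -0.02241697  0.03023945] [0.77137667 0.10782455 0.04874414] ((730.1342163085938, 41.9680290222168), (82.20865631103516, 130.1826171875), 1.2302334308624268)
scene 396 [ 0.69055324 -0.02673774  0.03008069] [0.77714731 0.13120021 0.04617501] ((733.3905029296875, 52.164695739746094), (82.40480041503906, 156.2477264404297), 2.0287859439849854)
```

View pics/e_scene.png

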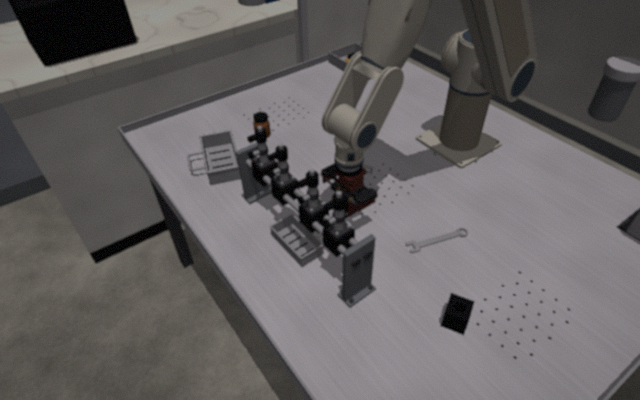

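The pan has moved 32 mm with the yaw still about 2°, so I'll keep pulling.

```bash
python3 -m pendant '[{"rx":0,"ry":0,"rz":0,"tx":-0.004,"ty":0,"tz":0,"gripper":255},{"rx":0,"ry":0,"rz":0,"tx":-0.009,"ty":0,"tz":0,"gripper":255},{"rx":0,"ry":0,"rz":0,"tx":-0.015,"ty":0,"tz":0,"gripper":255},{"rx":0,"ry":0,"rz":0,"tx":-0.021,"ty":0,"tz":0,"gripper":255},{"rx":0,"ry":0,"rz":0,"tx":-0.028,"ty":0,"tz":0,"gripper":255},{"rx":0,"ry":0,"rz":0,"tx":-0.035,"ty":0,"tz":0,"gripper":255},{"rx":0,"ry":0,"rz":0,"tx":-0.042,"ty":0,"tz":0,"gripper":255},{"rx":0,"ry":0,"rz":0,"tx":-0.049,"ty":0,"tz":0,"gripper":255},{"rx":0,"ry":0,"rz":0,"tx":-0.056,"ty":0,"tz":0,"gripper":255},{"rx":0,"ry":0,"rz":0,"tx":-0.063,"ty":0,"tz":0,"gripper":255},{"rx":0,"ry":0,"rz":0,"tx":-0.07,"ty":0,"tz":0,"gripper":255},{"rx":0,"ry":0,"rz":0,"tx":-0.077,"ty":0,"tz":0,"gripper":255},{"rx":0,"ry":0,"rz":0,"tx":-0.084,"ty":0,"tz":0,"gripper":255},{"rx":0,"ry":0,"rz":0,"tx":-0.091,"ty":0,"tz":0,"gripper":255},{"rx":0,"ry":0,"rz":0,"tx":-0.098,"ty":0,"tz":0,"gripper":255},{"rx":0,"ry":0,"rz":0,"tx":-0.105,"ty":0,"tz":0,"gripper":255},{"rx":0,"ry":0,"rz":0,"tx":-0.111,"ty":0,"tz":0,"gripper":255},{"rx":0,"ry":0,"rz":0,"tx":-0.117,"ty":0,"tz":0,"gripper":255},{"rx":0,"ry":0,"rz":0,"tx":-0.122,"ty":0,"tz":0,"gripper":255},{"rx":0,"ry":0,"rz":0,"tx":-0.124,"ty":0,"tz":0,"gripper":255}]'
python3 - <<'E'
from h import *
s=manip.sense();print(s["position"],s["eef_rot"],s["contact_force"]); cap("f")
for n in ("top","scene"):
    f=np.load(f"f_{n}.npz"); d=f["d"]; C=cloud(n,d)
    h=(d>0)&(C[...,2]>.03)&(C[...,2]<.05)&(abs(C[...,1]-.05)<.12)&(C[...,0]>.555)&(C[...,0]<.69); P=C[h]
    print(n,len(P),P.min(0),P.max(0),cv2.minAreaRect(P[:,:2].astype(np.float32)*1000))
E
```

```text
clock: 11.75
position: [0.4211, 0.0428, 0.0148]
eef_rot: [-3.141, -0.001, 0.031]
contact_force: [2.3, -0.2, -2.4]
opening: 0.026
[0.42114454 0.04280039 0.01479248] [-3.14058322e+00 -1.10740417e-03  3.13235498e-02] [ 2.32773209 -0.22944215 -2.4391903 ]
top 252 [ 0.56585897 -0.03030972  0.03008946] [0.64945104 0.12565468 0.04996087] ((606.6063842773438, 47.67426300048828), (81.28446197509766, 155.52072143554688), 1.8193429708480835)
scene 116 [ 0.56609996 -0.03266264  0.03012117] [0.59536402 0.12476676 0.04470242] ((580.1389770507812, 46.150718688964844), (26.064769744873047, 157.16751098632812), 1.6812149286270142)
```

View pics/f_scene.png

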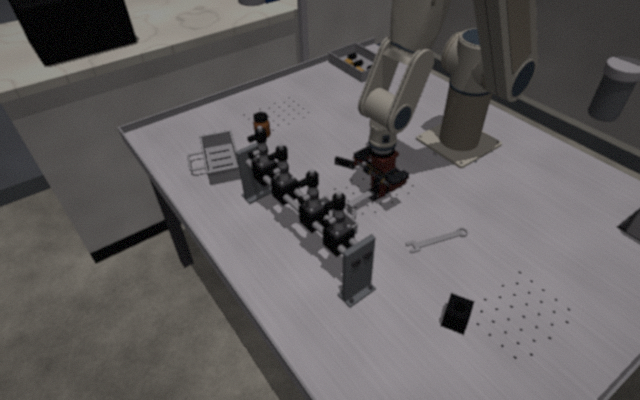

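View pics/f_top.png

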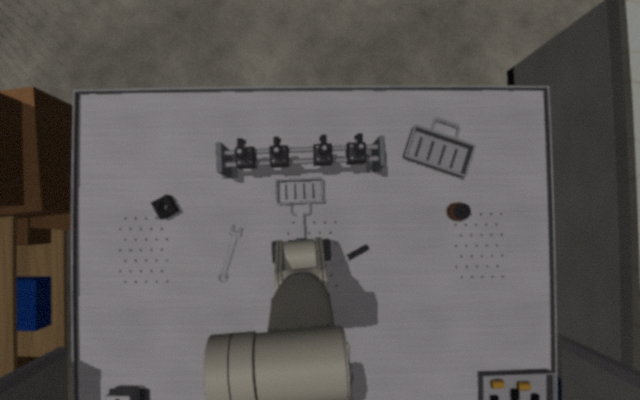

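The pan's rear edge is at x≈0.648, about 25 mm in front of the blocks' front plane. The top view shows the pan clear at (300,192) with its yaw unchanged. I'll unhook by easing forward 8 mm and lifting straight up.

```bash
python3 -m pendant '[{"rx":0,"ry":0,"rz":0,"tx":0.005,"ty":0,"tz":0,"gripper":255},{"rx":0,"ry":0,"rz":0,"tx":0.01,"ty":0,"tz":0,"gripper":255},{"rx":0,"ry":0,"rz":0,"tx":0.01,"ty":0,"tz":0,"gripper":255},{"rx":0,"ry":0,"rz":0,"tx":0.01,"ty":0,"tz":-0.01,"gripper":255},{"rx":0,"ry":0,"rz":0,"tx":0.01,"ty":0,"tz":-0.025,"gripper":255},{"rx":0,"ry":0,"rz":0,"tx":0.01,"ty":0,"tz":-0.045,"gripper":255},{"rx":0,"ry":0,"rz":0,"tx":0.01,"ty":0,"tz":-0.07,"gripper":255},{"rx":0,"ry":0,"rz":0,"tx":0.01,"ty":0,"tz":-0.085,"gripper":255},{"rx":0,"ry":0,"rz":0,"tx":0.01,"ty":0,"tz":-0.085,"gripper":255}]'
python3 - <<'E'
from h import *
s=manip.sense();print(s["position"],s["contact_force"],delta(.4387,-.2537,.1,.153)); cap("g")
E
```

```text
clock: 12.98
position: [0.4322, 0.0431, 0.1015]
eef_rot: [-3.14, -0.005, 0.031]
contact_force: [0.1, 0.7, -1.6]
opening: 0.0256
[0.43219592 0.04310568 0.10153959] [ 0.08639303  0.74613789 -1.581889  ] {'tx': np.float64(-0.0028), 'ty': np.float64(0.2969), 'tz': np.float64(0.0012), 'rx': np.float64(-0.0009), 'ry': np.float64(-0.0046), 'rz': np.float64(-0.1217)}
```

View pics/g_top.png

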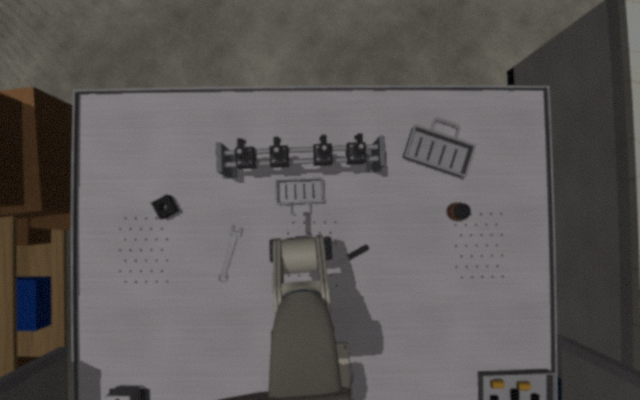

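The hook is lifted out and the pan has not moved, still at (300,192). I'll carry the hook back to its original spot.

```bash
python3 -m pendant '[{"rx":0,"ry":0,"rz":-0.01,"tx":0,"ty":0.02,"tz":0,"gripper":255},{"rx":0,"ry":0,"rz":-0.03,"tx":0,"ty":0.06,"tz":0,"gripper":255},{"rx":0,"ry":0,"rz":-0.05,"tx":0,"ty":0.11,"tz":0,"gripper":255},{"rx":0,"ry":0,"rz":-0.07,"tx":0,"ty":0.16,"tz":0,"gripper":255},{"rx":0,"ry":0,"rz":-0.09,"tx":0,"ty":0.21,"tz":0,"gripper":255},{"rx":0,"ry":0,"rz":-0.11,"tx":-0.001,"ty":0.255,"tz":0,"gripper":255},{"rx":0,"ry":-0.002,"rz":-0.122,"tx":-0.003,"ty":0.285,"tz":0,"gripper":255},{"rx":0,"ry":-0.004,"rz":-0.122,"tx":-0.003,"ty":0.297,"tz":0,"gripper":255},{"rx":0,"ry":-0.004,"rz":-0.122,"tx":-0.003,"ty":0.297,"tz":0.02,"gripper":255},{"rx":0,"ry":-0.004,"rz":-0.122,"tx":-0.003,"ty":0.297,"tz":0.05,"gripper":255},{"rx":0,"ry":-0.004,"rz":-0.122,"tx":-0.003,"ty":0.297,"tz":0.07,"gripper":255},{"rx":0,"ry":-0.004,"rz":-0.122,"tx":-0.003,"ty":0.297,"tz":0.08,"gripper":255},{"rx":0,"ry":-0.004,"rz":-0.122,"tx":-0.003,"ty":0.297,"tz":0.08,"gripper":255},{"rx":0,"ry":-0.004,"rz":-0.122,"tx":-0.003,"ty":0.297,"tz":0.08,"gripper":255}]'
python3 - <<'E'
from h import *
s=manip.sense();print(s["contact_force"],delta(.4387,-.2537,.0103,.153))
E
```

```text
clock: 14.82
position: [0.4381, -0.2538, 0.02]
eef_rot: [-3.141, 0.002, 0.154]
contact_force: [-1.0, -0.1, -1.2]
opening: 0.0259
[-1.02730812 -0.05176933 -1.18927386] {'tx': np.float64(0.0006), 'ty': np.float64(-0.0), 'tz': np.float64(0.0097), 'rx': np.float64(-0.0006), 'ry': np.float64(0.0022), 'rz': np.float64(0.0005)}
```

```bash
python3 -m pendant '[{"rx":0,"ry":0,"rz":0,"tx":0,"ty":0,"tz":0.004,"gripper":255},{"rx":0,"ry":0,"rz":0,"tx":0,"ty":0,"tz":0.007,"gripper":255},{"rx":0,"ry":0.001,"rz":0,"tx":0,"ty":0,"tz":0.0095,"gripper":255},{"rx":0,"ry":0.001,"rz":0,"tx":0,"ty":0,"tz":0.0095,"gripper":255}]'

```

```text
clock: 15.32
position: [0.4377, -0.254, 0.0103]
eef_rot: [-3.141, 0.001, 0.153]
contact_force: [-1.1, 0.8, 3.2]
opening: 0.0256
```

```bash
python3 -m pendant '[{"rx":0,"ry":0,"rz":0,"tx":0,"ty":0,"tz":0,"gripper":150},{"rx":0,"ry":0,"rz":0,"tx":0,"ty":0,"tz":0,"gripper":100},{"rx":0,"ry":0,"rz":0,"tx":0,"ty":0,"tz":0,"gripper":40},{"rx":0,"ry":0,"rz":0,"tx":0,"ty":0,"tz":0,"gripper":0},{"rx":0,"ry":0,"rz":0,"tx":0,"ty":0,"tz":0,"gripper":0},{"rx":0,"ry":0,"rz":0,"tx":0,"ty":0,"tz":0,"gripper":0},{"rx":0,"ry":0,"rz":0,"tx":0,"ty":0,"tz":-0.02,"gripper":0},{"rx":0,"ry":0,"rz":0,"tx":0,"ty":0,"tz":-0.06,"gripper":0},{"rx":0,"ry":0,"rz":0,"tx":0,"ty":0,"tz":-0.12,"gripper":0},{"rx":0,"ry":0,"rz":0,"tx":0,"ty":0,"tz":-0.18,"gripper":0},{"rx":0,"ry":0,"rz":0,"tx":-0.03,"ty":0.04,"tz":-0.22,"gripper":0},{"rx":0,"ry":0,"rz":0,"tx":-0.05,"ty":0.1,"tz":-0.22,"gripper":0},{"rx":0,"ry":0,"rz":0,"tx":-0.06,"ty":0.15,"tz":-0.22,"gripper":0},{"rx":0,"ry":0,"rz":0,"tx":-0.06,"ty":0.15,"tz":-0.22,"gripper":0},{"rx":0,"ry":0,"rz":0,"tx":-0.06,"ty":0.15,"tz":-0.22,"gripper":0}]'
python3 - <<'E'
from h import *
cap("k")
f=np.load("k_top.npz"); d=f["d"]; C=cloud("top",d)
h=(d>0)&(C[...,2]>.03)&(C[...,2]<.05)&(abs(C[...,1]-.05)<.12)&(C[...,0]>.555)&(C[...,0]<.69); P=C[h]
print(len(P),P.min(0),P.max(0),cv2.minAreaRect(P[:,:2].astype(np.float32)*1000))
E
```

```text
clock: 17.2
position: [0.4012, -0.4106, 0.2293]
eef_rot: [-3.139, 0.003, 0.153]
contact_force: [1.3, -0.7, 0.2]
opening: 0.0879
254 [ 0.56572916 -0.03004869  0.03075212] [0.64946547 0.12537864 0.04990139] ((606.379150390625, 47.60676574707031), (80.95451354980469, 154.78318786621094), 2.0576629638671875)
```

View pics/k_scene.png

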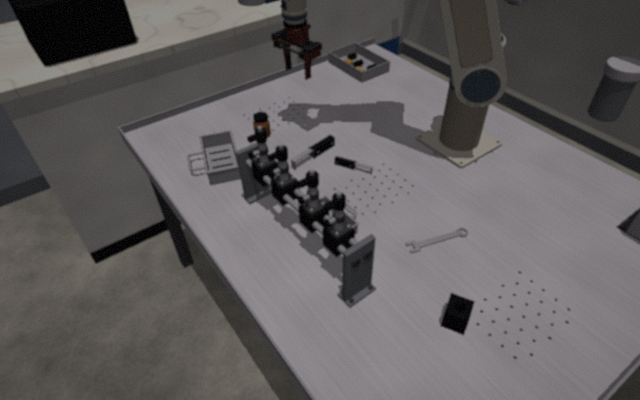

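View pics/k_top.png

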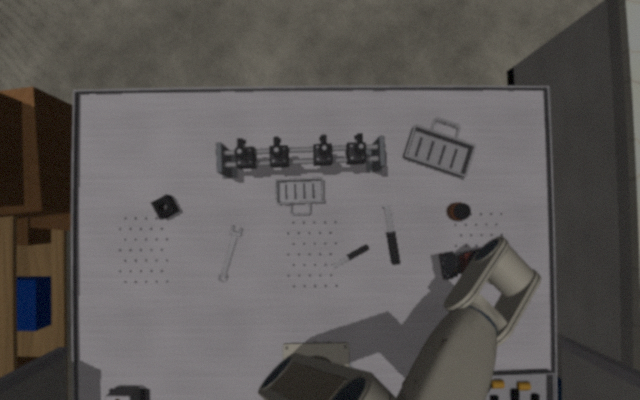

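The last pictures show the hook standing upright at (391,235) in the top view. The pan is clear of the blocks at (300,195), and the bystanders and decoys look unmoved. I'm handing in now.

```bash
python3 -c "
from station import manip
print(manip.finish_job())"
```

```text
the job is handed in; nothing more can be done
None
```

I drew the pan out from under the clamp bed with the hook and set the hook back where it started. I handed the job in at about 17 s of the 58 s allowed.

- **Pull:** I gripped the larger hook and lowered its bent end into the wire loop. I then drew the pan about 155 mm towards the robot, at up to about 56 mm/s. The force readings I took stayed below about 4 N.
- **Unhooking:** I eased the hook forward 10 mm, lifted it straight up and carried it over to the right. It is about 0.2 m from the pan.
- **Final checks:** The top camera puts the pan's rear edge at x ≈ 0.645–0.649 m. The blocks' front plane is at about 0.675 m, so the pan stands some 25 mm clear. Its turn stayed at about 2°. The hook stands upright, and the gripper is open and away from everything. The wrench, spare block, jar and the look-alike pan and hook look unmoved in the pictures.
- **Disagreements:** The two cameras differed by 3–6 mm in x, well within the clearances I used. The first move command was refused because rows must list every key; nothing moved.

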